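Find the last pattern weight in the sewing box

ROBOT

A 6-joint arm with a two-finger parallel gripper is mounted at the origin on the work surface. World frame = base frame: x ahead of the robot, y to its left, z up, the work surface at z = 0. Lengths are in m, angles in degrees, forces in N, time in s.
With the tool pointing down it reaches from about 0.375 to 0.9 m from the base axis. Payload 3.1 kg.
Tool frame: the origin (TCP) lies on the centre line of the jaws, within the pads' length; the fingertips stand 22 mm ahead of it and the grasp point (between the pads) lies 3 mm ahead of it; z points along the fingers, y is the line along which they close (so a half turn about z gives the same grasp; the last joint's range is limited). The gripper opens to 87 mm and grips with 3 to 60 N. Pads are 19 mm wide; open, the fingers measure 117 mm over their backs; the gripper's body (75 mm by 190 mm) begins 51 mm behind the grasp point.
Start: joints at [56.637, 30.224, 82.088, -0, 67.689, -10.227], TCP at [0.246, 0.575, 0.245] pointing down, gripper open.
Joint ranges: [-176.69, 176.69], [-43.24, 126.21], [12.49, 139.97], [-82, 262], [0, 151.66], [-163.58, 163.58]. Speed limits (degrees/s): [159.86, 159.86, 180, 180, 180, 180].

INTERFACE

Orientations are given as a 3x3 rotation matrix whose columns are the frame's x, y, z axes.
In Python, from rig import * gives the robot as it stands.
- The arm moves only by the shell command python3 -m jog 'ROWS'. ROWS is text: rows parted by semicolons, each of 7 numbers parted by spaces: the shift along the tool's x, y, z in mm, then the turn, a rotation vector about the tool's x, y, z in rad, then the finger opening in mm, from 0 to 87. In form: tx ty tz ax ay az fingers; .... A call has 1 to 12 rows; each row shifts and turns the commanded pose from where the row before left it, along the tool's axes as they then stand; what a row does not reach is not made up. A row lasts 1/8 s, in which the tool goes at most 62.5 mm and 10.7 degrees, less where a joint would pass 70% of its speed; a pose out of reach is approached as far as the arm can. A call with a gripper value outside its range is refused whole. The fingers move at their own pace and stop on an object; the grip force is fixed at half the most. Time passes only in rows, so rows that do not move let the fingers close. It gives the time, the measured TCP pose, the force, the opening and the grip force at its end, in the units of the state.
- read_state(): the state, without advancing time (a new reading comes with each control period).
- capture(name): name is "scene" or "top"; returns a dict with "color" (420x560x3 uint8, red, green, blue), "camera_matrix" (3x3 intrinsics, pixels), "R" (3x3) and "t" (3): a world point X has camera coordinates R X + t. Camera axes: x right, y down, z forward; pixel columns grow to the right and rows downward; lengths in m; the calibration is good to about 2 mm. A picture is of the moment at which its call begins. There is no depth.
- hand_in(): hands the job in; it is judged then, once.
Trained networks look in the newest picture that a camera, given by its name, has taken for a name from the list of things; names that differ only in an ending like _2 or _b are one class to them, and where a whole thing is asked for, a point or a joint stands for the part that bears it (a point fixed in the world has none). Each returns a list of dicts, best first, with "conf" (0 to 1); they miss things now and then, are a little off and sometimes report something else, mostly with a low value. They report only what shows in the picture. A call takes as long as a camera call. They do not tell look-alikes from the thing itself.
- find_in(camera, target): "at" ([x, y, z] in m, in world coordinates, good to about 4 mm: the middle of the surface that is visible of it).
- trace(camera, target): "pixels" (420x560 bool, what is visible of it).
- place_of(camera, target): "at" ([x, y, z] in m, in world coordinates, good to about 4 mm: a listed point, or the origin of a listed thing).
The state is a dict: "time_s": time; "joint_positions": joint angles; "qvel": joint speeds; "tau": joint torques, N m; "position": TCP position; "tcp_rot": TCP orientation; "force": force on the tool from outside, world axes, zero at the start; "moment": the same for the moment, N m; "opening": opening from 0.0 (shut) to 1.0 (fully open); "grasp_force": force on a finger pad.
Only numpy, scipy, OpenCV 4.12 (cv2) and the standard library are available. Lean on these libraries where they do the work, as an engineer would, in place of code of your own. Each camera call takes 0.05 s, during which the arm holds its last target. There are 200 camera calls.

TASK

One steel pattern weight is still lying somewhere on the floor of the sewing box, out of sight under its cantilever tray. Swing the tray all the way up and back, feel for the weight underneath, take it out and set it down in the shallow wooden weight tray, letting go only once it rests on the bottom; then swing the sewing box's tray fully down again without slamming it. Leave everything else on the table where it is, including the weight that holds down the pattern card.

Things in the scene. Friction and masses are not known exactly. Their poses are not given: they have to be found in the camera images.
- sewing_box: Fixed light-wood sewing box, 200 (x) x 340 (y) x 64 mm high; origin at the centre of its underside, z up, its front (-x) faces the robot. Walls and floor 8 mm thick: inside 184 x 324 mm, floor at z = 8 mm; side and rear walls reach z = 64 mm, the front wall only z = 48 mm. Steel tray arms stand outside the side walls, out to y = +-181 mm.
- box_floor (a point): Centre of the box's inner floor, axes as the box. Bare but for the hidden, untracked weight: a plain dark steel bar 90 x 30 x 28 mm high, 0.5 to 0.75 kg, free to slide, lying flat, its length within 7 degrees of the box's x axis, its centre at x = 28 to 38 mm and anywhere from y = -70 to +70 mm.
- tray_arms (a joint): Swing of the tray's side arms, rad: 0 = down on the box, 1.52 = fully up and back (stop). Arms 90 mm long on a pivot along the box's y at box x = 75, z = 55 mm; they lean 75 deg from vertical to -x at 0, 12 deg to +x at 1.52. The tray stays level: each point moves on a 90 mm arc, in all 65 mm up and 106 mm to +x. Stiff: stays where left, takes 6 to 12 N.
- tray_handle (a point): Middle of the cantilever tray's handle: a round steel bar 12 mm thick, 120 mm long along the box's y, 30 mm above the tray's rim; it moves with the tray. Box frame: x = -4, y = 0, z = 130 mm when down; x = 102, z = 195 mm when up. The tray, 176 (x) x 340 (y) x 36 mm deep, is centred under it, its underside 66 mm below the bar's axis.
- tray_edge (a point): Middle of the tray's lower front edge. Box frame: x = -92, z = 64 mm when down; x = 14, z = 129 mm when up, so the raised tray still overhangs the rear of the box and the tool must lean to reach under it.
- weight_tray: Fixed shallow plywood tray 180 (x) x 140 (y) mm with a rim 6 mm wide and 16 mm high; origin at the centre of its underside, floor at z = 6 mm. The weight lies flat in it, any way round.
- twin_weight: Bystander: a steel bar 90 x 30 x 28 mm like the hidden one, lying on the cardboard pattern card; origin at the centre of its underside. Not to be moved.
- cone_a: Bystander: upright thread cone, 64 mm wide, 120 mm tall; origin under its centre
- cone_b: Bystander: upright thread cone, 64 mm wide, 120 mm tall; origin under its centre
- cone_c: Bystander: upright thread cone, 64 mm wide, 120 mm tall; origin under its centre
- shears: Bystander: shears lying flat, 205 mm long along x, 100 mm wide over the handle loops at -x, 11 mm high; origin near the pivot, on the table
- button_jar: Bystander: glass jar 64 mm wide, 90 mm tall; origin under its centre
- chalk_block: Bystander: flat white chalk block 100 x 50 x 22 mm; origin under its centre
Things that resemble listed ones, but are neither listed nor needed, are in the scene too. Of the things like the weight_tray, leave any that is pink or purple; of the rest the larger one is meant.

How it is judged:
By the outcome, as a careful person would: the job done as asked, in the order asked, and still so for the second after the job is handed in, with the robot touching nothing.
It also fails if it takes over 72 s, if anything falls off the work surface, if the arm or the gripper's body presses on something with over 40 N, if the wrist force passes 120 N, or if a joint passes its speed limit or range.

## Working session

There is one attempt and no reset: what is moved stays moved. The work goes in short steps, Python scripts to look and compute and a shell command to move; the robot and the scene stay as the last step left them, time stands still between calls to the robot, and variables do not carry over. Pictures are saved under pics/ and viewed, at most 10 in all, crops included, and the job is handed in when it is done.

```bash
ls; mkdir -p pics; python3 - <<'E'
from rig import *
import cv2,numpy as np
for c in ("scene","top"):
    p=capture(c); cv2.imwrite(f"pics/{c}0.png",p["color"][:,:,::-1])
    print(c,p["R"].round(3).tolist(),p["t"].round(3).tolist(),p["camera_matrix"].tolist())
    for n in ["sewing_box","tray_handle","tray_edge","weight_tray","twin_weight","cone_a","shears","button_jar","chalk_block"]:
        print(n,[(np.round(d["at"],3).tolist(),round(d["conf"],2)) for d in place_of(c,n)])
s=read_state(); print(s["tcp_rot"],s["force"],s["time_s"])
E
```

```text
pics
scene [[0.7, 0.714, 0.01], [0.452, -0.433, -0.78], [-0.553, 0.551, -0.625]] [-0.389, -0.131, 1.49] [[394.8471717157493, 0.0, 276.7661040438044], [0.0, 394.8471717157493, 210.13127302972737], [0.0, 0.0, 1.0]]
sewing_box [([0.511, -0.048, 0.004], 0.89)]
tray_handle [([0.504, -0.044, 0.13], 0.68)]
tray_edge [([0.416, -0.04, 0.064], 0.7)]
weight_tray [([0.83, 0.108, -0.004], 0.84), ([0.452, 0.287, 0.002], 0.7), ([0.29, 0.509, -0.001], 0.68), ([0.233, 0.265, -0.0], 0.66), ([0.685, -0.381, 0.003], 0.64)]
twin_weight [([0.704, 0.304, -0.0], 0.78), ([0.607, 0.522, 0.002], 0.25)]
cone_a [([0.602, -0.444, -0.001], 0.98), ([0.448, -0.43, 0.001], 0.88), ([0.606, 0.521, -0.002], 0.68)]
shears [([0.729, -0.054, -0.003], 0.63)]
button_jar [([0.484, 0.491, -0.001], 0.85)]
chalk_block [([0.688, -0.383, 0.001], 0.67), ([0.729, -0.057, -0.003], 0.47)]
top [[-0.005, -1.0, 0.002], [-0.983, 0.005, -0.184], [0.184, -0.002, -0.983]] [0.03, 0.533, 1.283] [[380.0982266820795, 0.0, 276.77537911153894], [0.0, 380.0982266820795, 214.21520128875287], [0.0, 0.0, 1.0]]
sewing_box [([0.506, -0.046, 0.002], 0.98)]
tray_handle [([0.504, -0.043, 0.126], 0.81), ([0.448, -0.433, 0.001], 0.69), ([0.454, 0.29, -0.002], 0.33)]
tray_edge [([0.419, -0.039, 0.064], 0.73)]
weight_tray [([0.456, 0.291, -0.003], 0.97), ([0.236, 0.268, -0.001], 0.97), ([0.289, 0.508, 0.003], 0.9), ([0.826, 0.104, 0.002], 0.73), ([0.604, 0.519, -0.001], 0.28)]
twin_weight []
cone_a [([0.601, -0.443, 0.002], 0.88), ([0.601, 0.52, -0.002], 0.78), ([0.445, -0.433, -0.003], 0.74)]
shears [([0.735, -0.06, 0.0], 0.93)]
button_jar [([0.486, 0.484, -0.003], 0.95)]
chalk_block [([0.688, -0.384, 0.001], 0.78)]
[[-9.19577420e-01  3.92908853e-01  3.23354508e-05]
 [ 3.92908854e-01  9.19577420e-01  1.48608546e-05]
 [-2.38959891e-05  2.63705912e-05 -9.99999999e-01]] [0.31867358 0.5195632  0.31796521] 1.0
```

View pics/top0.png

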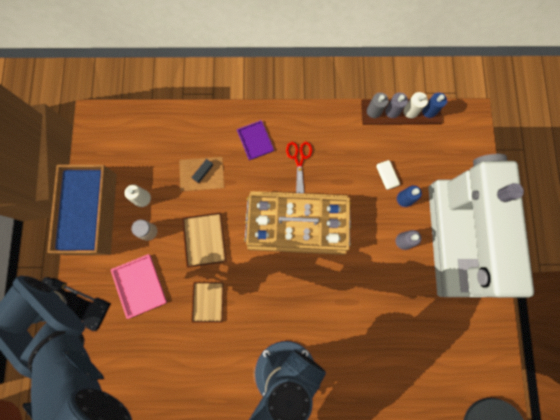

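View pics/scene0.png

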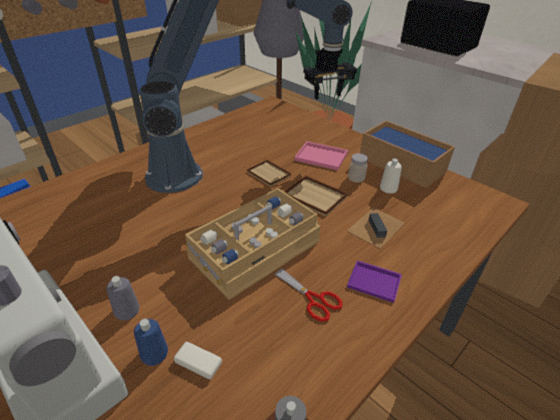

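```bash
cat > h.py <<'E'
import numpy as np,cv2
from rig import *
def w(p,u,v,z):
    d=np.linalg.inv(p["camera_matrix"])@[u,v,1]; R=np.array(p["R"]);c=-R.T@p["t"];d=R.T@d
    return c+d*(z-c[2])/d[2]
def px(p,X):
    q=p["camera_matrix"]@(np.array(p["R"])@X+p["t"]); return q[:2]/q[2]
E
python3 - <<'E'
from h import *
p=capture("top");im=p["color"][:,:,::-1]
cv2.imwrite("pics/crop.png",cv2.resize(im[180:330,170:370],(800,600),interpolation=cv2.INTER_CUBIC))
for n,z in (("sewing_box",0.1),("tray_handle",.1)):
    for d in trace("top",n)[:2]:
        m=d["pixels"].astype(np.uint8); ys,xs=np.nonzero(m)
        r=cv2.minAreaRect(np.c_[xs,ys].astype(np.float32)); b=cv2.boxPoints(r)
        print(n,d["conf"],r,[w(p,*q,z).round(3)[:2].tolist() for q in b])
for d in trace("top","weight_tray"):
    ys,xs=np.nonzero(d["pixels"]); r=cv2.minAreaRect(np.c_[xs,ys].astype(np.float32)); q=[w(p,*c,.016)[:2] for c in cv2.boxPoints(r)]
    print(d["conf"],r[0],np.mean(q,0).round(3),[np.linalg.norm(q[i]-q[i-1]).round(3) for i in(0,1)],[np.round(c,3).tolist() for c in q])
E
```

```text
sewing_box 0.92 ((297.4393310546875, 221.95578002929688), (105.53343200683594, 60.65570068359375), 2.38594388961792) [[0.403, 0.138], [0.61, 0.132], [0.593, -0.227], [0.387, -0.21]]
tray_handle 0.65 ((298.53143310546875, 221.8551788330078), (103.2674560546875, 54.423095703125), 2.7927021980285645) [[0.415, 0.131], [0.6, 0.124], [0.581, -0.227], [0.397, -0.21]]
tray_handle 0.27 ((297.4620666503906, 222.3538818359375), (106.9832763671875, 59.763221740722656), 2.544804334640503) [[0.404, 0.141], [0.608, 0.134], [0.589, -0.23], [0.387, -0.212]]
0.79 (254.65103149414062, 139.84738159179688) [0.823 0.109] [np.float64(0.135), np.float64(0.103)] [[0.864, 0.181], [0.907, 0.088], [0.781, 0.036], [0.739, 0.129]]
0.7 (206.5, 302.5) [0.232 0.271] [np.float64(0.131), np.float64(0.108)] [[0.297, 0.327], [0.297, 0.219], [0.166, 0.216], [0.166, 0.322]]
0.64 (203.5841522216797, 239.84158325195312) [0.449 0.288] [np.float64(0.184), np.float64(0.145)] [[0.533, 0.371], [0.547, 0.227], [0.365, 0.206], [0.351, 0.346]]
0.6 (137.6012420654297, 286.2902526855469) [0.288 0.512] [np.float64(0.189), np.float64(0.149)] [[0.351, 0.618], [0.4, 0.478], [0.224, 0.406], [0.177, 0.544]]
```

View pics/crop.png

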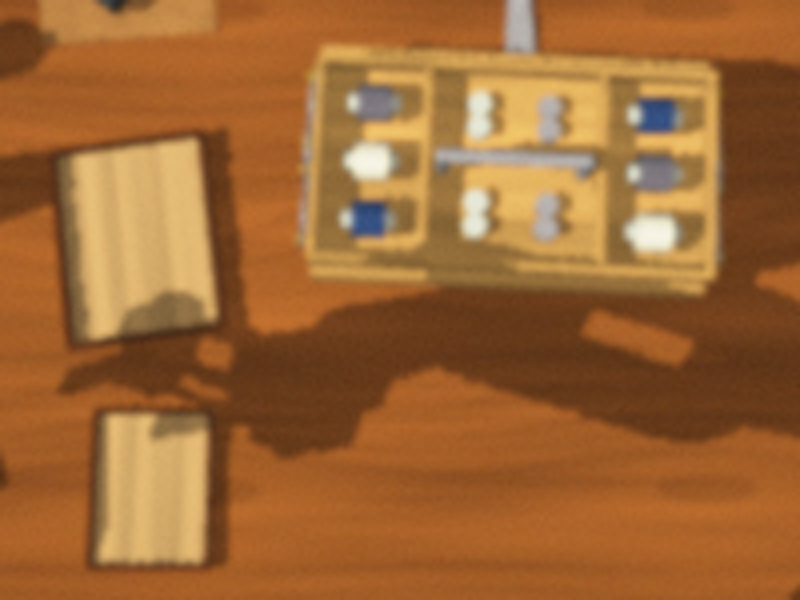

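Weight-tray candidates in top: wood (204,240) at 184x145 mm, wood (207,302) at 131x108 mm, pink (138,286), purple (255,140). The crop confirms that the first is the larger wooden one, so it is the one meant, at about (0.452, 0.288). The sewing box is at about (0.507, -0.045), yaw about -2.6°.

```bash
python3 -m jog '-39.9 -39 0 0 0 0 34;-39.9 -39 0 0 0 0 34;-39.9 -39 0 0 0 0 34;-39.9 -39 0 0 0 0 34;-39.9 -39 0 0 0 0 34;-39.9 -39 0 0 0 0 34;-39.9 -39 0 0 0 0 34;-39.9 -39 0 0 0 0 34;-39.9 -39 0 0 0 0 34;-39.9 -39 0 0 0 0 34;-39.9 -39 0 0 0 0 34;-39.9 -39 0 0 0 0 34'; python3 -m jog '0 0 0 0 0 0.173 34;0 0 0 0 0 0.173 34;0 0 0 0 0 0.173 34;0 0 0 0 0 0.173 34;0 0 0 0 0 0.173 34;0 0 0 0 0 0.173 34;0 0 0 0 0 0.173 34;0 0 0 0 0 0 34'
cat >> h.py <<'E'
from scipy.spatial.transform import Rotation as Ro
B=np.array([.507,-.045,0]); BR=Ro.from_euler("z",-2.6,degrees=True).as_matrix()
def box(X): return BR.T@(np.array(X)-B)
def wld(b): return B+BR@np.array(b)
def st():
    s=read_state(); R=np.array(s["tcp_rot"]); P=np.array(s["position"])
    print("t",s["time_s"],"P",P.round(4),"box",(box(P)*1e3).round(1),"y",R[:,1].round(3),"z",R[:,2].round(3),"F",np.round(s["force"],1),"q",np.round(s["joint_positions"],0),"op",round(s["opening"]*87,1),s["grasp_force"])
    return P,R
def go(X=None,Rg=None):
    P,R=st()
    if X is not None: print("shift",(R.T@(np.array(X)-P)*1e3).round(1))
    if Rg is not None: print("turn",Ro.from_matrix(R.T@Rg).as_rotvec().round(3))
E
python3 - <<'E'
from h import *
go([.5035,-.0435,.133], BR@np.array([[0,1,0],[1,0,0],[0,0,-1.]]))
p=capture("top");im=p["color"][:,:,::-1]
cv2.imwrite("pics/c2.png",cv2.resize(im[160:300,200:400],(800,560)))
print(px(p,wld([-.004,.06,.13]))-[200,160],px(p,wld([-.004,-.06,.13]))-[200,160])
E
```

```text
time_s: 2.7
position: [0.5026, -0.0456, 0.2448]
tcp_rot: [[-0.919, 0.393, 0.001], [0.393, 0.919, -0.0], [-0.001, 0.0, -1.0]]
force: [0.4, 0.1, -0.3]
opening: 0.391
grasp_force: 0.0
time_s: 3.7
position: [0.502, -0.0438, 0.2447]
tcp_rot: [[0.042, 0.999, 0.0], [0.999, -0.042, -0.0], [-0.0, 0.0, -1.0]]
force: [0.2, 0.2, -0.1]
opening: 0.391
grasp_force: 0.0
t 3.7 P [ 0.502  -0.0438  0.2447] box [ -5.    1.  244.7] y [ 0.999 -0.042  0.   ] z [ 0. -0. -1.] F [ 0.2  0.2 -0.1] q [-18.  21.  99.  -0.  60. -15.] op 34.0 0.0
shift [  0.4   1.4 111.7]
turn [0.    0.    0.003]
[80.58509802 57.81858184] [117.11024542  59.2786416 ]
```

```bash
python3 -m jog '0 1.4 30 0 0 0 34;0 0 30 0 0 0 34;0 0 25 0 0 0 34;0 0 15 0 0 0 34;0 0 11 0 0 0 34;0 0 0 0 0 0 34'; python3 -m jog '0 0 0 0 0 0 0;0 0 0 0 0 0 0;0 0 0 0 0 0 0;0 0 0 0 0 0 0'
python3 - <<'E'
from h import *
st()
a=np.radians(np.linspace(-75,12,17)); x=90*np.sin(a);z=90*np.cos(a)
print(np.c_[np.diff(x),-np.diff(z)].round(1).tolist())
E
```

```text
time_s: 4.5
position: [0.5032, -0.0438, 0.1332]
tcp_rot: [[0.043, 0.999, -0.001], [0.999, -0.043, 0.0], [0.0, -0.001, -1.0]]
force: [-0.6, 0.2, -0.7]
opening: 0.391
grasp_force: 0.0
time_s: 5.0
position: [0.5031, -0.0439, 0.134]
tcp_rot: [[0.044, 0.999, -0.0], [0.999, -0.044, -0.0], [-0.0, -0.0, -1.0]]
force: [-1.2, -1.0, 3.6]
opening: 0.117
grasp_force: 30.0
t 5.0 P [ 0.5031 -0.0439  0.134 ] box [ -3.9   0.9 134. ] y [ 0.999 -0.044 -0.   ] z [-0. -0. -1.] F [-1.2 -1.   3.6] q [-18.  31. 105.  -0.  44. -15.] op 10.2 29.994334280490875
[[2.6, -8.1], [3.4, -7.9], [4.1, -7.5], [4.8, -7.1], [5.4, -6.6], [6.0, -6.0], [6.6, -5.4], [7.1, -4.8], [7.5, -4.1], [7.8, -3.4], [8.1, -2.6], [8.3, -1.8], [8.5, -1.0], [8.5, -0.2], [8.5, 0.6], [8.4, 1.4]]
```

```bash
python3 -m jog '0 2.6 -8.1 0 0 0 0;0 3.4 -7.9 0 0 0 0;0 4.1 -7.5 0 0 0 0;0 4.8 -7.1 0 0 0 0;0 5.4 -6.6 0 0 0 0;0 6 -6 0 0 0 0;0 6.6 -5.4 0 0 0 0;0 7.1 -4.8 0 0 0 0'
python3 -c "from h import *;st()"
```

```text
time_s: 6.0
position: [0.5419, -0.0458, 0.187]
tcp_rot: [[0.043, 0.999, -0.004], [0.999, -0.043, -0.0], [-0.001, -0.004, -1.0]]
force: [-4.0, -4.6, -10.9]
opening: 0.126
grasp_force: 30.0
t 6.0 P [ 0.5419 -0.0458  0.187 ] box [ 34.9   0.8 187. ] y [ 0.999 -0.043 -0.004] z [-0.004 -0.    -1.   ] F [ -4.   -4.6 -10.9] q [-17.  29.  97.  -0.  55. -14.] op 10.9 29.992410242557526
```

Tracking well; finish the arc and press lightly against the stop.

```bash
python3 -m jog '0 7.5 -4.1 0 0 0 0;0 7.8 -3.4 0 0 0 0;0 8.1 -2.6 0 0 0 0;0 8.3 -1.8 0 0 0 0;0 8.5 -1 0 0 0 0;0 8.5 -0.2 0 0 0 0;0 8.5 0.6 0 0 0 0;0 8.4 1.4 0 0 0 0;0 2 0.5 0 0 0 0;0 0 0 0 0 0 0'
python3 -c "from h import *;st()"
```

```text
time_s: 7.25
position: [0.6089, -0.0492, 0.1988]
tcp_rot: [[0.043, 0.999, -0.005], [0.999, -0.043, -0.001], [-0.002, -0.005, -1.0]]
force: [-8.4, -4.4, -0.2]
opening: 0.126
grasp_force: 30.0
t 7.25 P [ 0.6089 -0.0492  0.1988] box [102.    0.4 198.8] y [ 0.999 -0.043 -0.005] z [-0.005 -0.001 -1.   ] F [-8.4 -4.4 -0.2] q [-15.  32.  87.  -0.  61. -12.] op 10.9 29.993586838245392
```

```bash
python3 -m jog '0 2 0.4 0 0 0 0;0 2 0.4 0 0 0 0;0 0 0 0 0 0 0'
python3 -m jog '0 -3 0 0 0 0 34;0 0 0 0 0 0 34;0 0 0 0 0 0 34;0 0 -20 0 0 0 34;0 0 -30 0 0 0 34;0 -60 0 0 0 0 34;0 -60 0 0 0 0 34;0 -60 0 0 0 0 34'
python3 - <<'E'
from h import *
st(); p=capture("top");im=p["color"][:,:,::-1]
cv2.imwrite("pics/up.png",cv2.resize(im[160:280,210:370],(800,600),interpolation=cv2.INTER_CUBIC))
print([ (d["at"],d["conf"]) for d in place_of("top","tray_handle")],[ (d["at"],d["conf"]) for d in find_in("top","twin_weight")])
for y in(-.07,0,.07): print(px(p,wld([-.015,y,.036]))*1.0, (px(p,wld([-.015,y,.036]))-[210,160])*5)
E
```

```text
time_s: 7.62
position: [0.6091, -0.0492, 0.1987]
tcp_rot: [[0.043, 0.999, -0.013], [0.999, -0.043, -0.001], [-0.002, -0.013, -1.0]]
force: [-16.1, -5.0, 7.0]
opening: 0.126
grasp_force: 30.0
time_s: 8.62
position: [0.4319, -0.0405, 0.2476]
tcp_rot: [[0.043, 0.999, 0.004], [0.999, -0.043, -0.001], [-0.0, 0.004, -1.0]]
force: [0.0, -0.4, 0.1]
opening: 0.39
grasp_force: 0.0
t 8.625 P [ 0.4319 -0.0405  0.2476] box [-75.3   1.1 247.6] y [ 0.999 -0.043  0.004] z [ 0.004 -0.001 -1.   ] F [ 0.  -0.4  0.1] q [-20.  15. 108.   0.  56. -18.] op 33.9 0.0
[([0.6101, -0.0469, 0.1914], 0.65), ([0.7094, 0.302, 0.0034], 0.34)] [([0.7028, 0.2993, 0.0326], 0.61)]
[317.05843154 227.04330728] [535.2921577  335.21653638]
[297.18479373 226.24648943] [435.92396865 331.23244717]
[277.3233686  225.45016125] [336.61684299 327.25080624]
```

View pics/up.png

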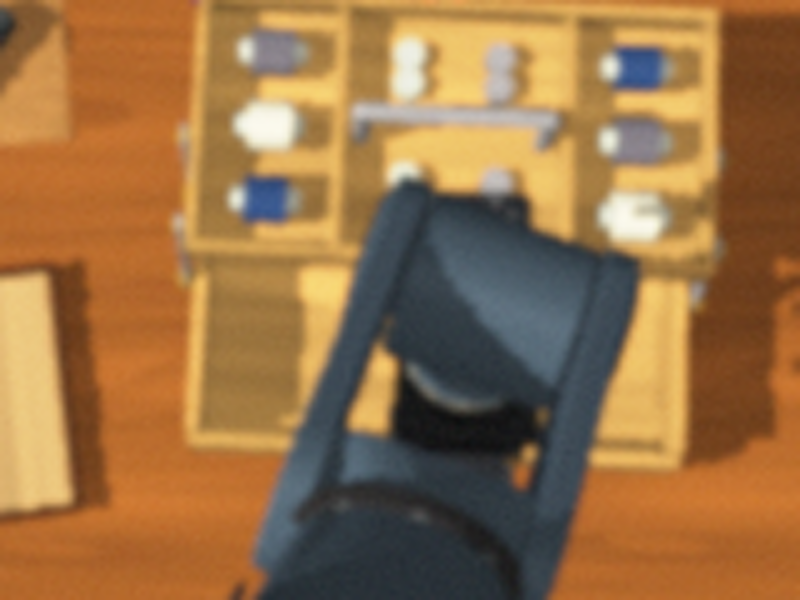

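The tray is up; the arm hides the rest of the floor (crop 300-640), so I move aside.

```bash
python3 -m jog '60 0 0 0 0 0 60;60 0 0 0 0 0 60;60 0 0 0 0 0 60;60 0 0 0 0 0 60'
python3 - <<'E'
from h import *
st(); p=capture("top");im=p["color"][:,:,::-1]
cv2.imwrite("pics/up2.png",cv2.resize(im[160:280,210:370],(800,600),interpolation=cv2.INTER_CUBIC))
print([ (d["at"],d["conf"]) for d in find_in("top","twin_weight")])
E
```

```text
time_s: 9.28
position: [0.4456, 0.2022, 0.2479]
tcp_rot: [[0.044, 0.999, 0.005], [0.999, -0.044, 0.002], [0.002, 0.005, -1.0]]
force: [0.9, -0.6, -0.1]
opening: 0.676
grasp_force: 0.0
t 9.275 P [0.4456 0.2022 0.2479] box [-72.5 244.1 247.9] y [ 0.999 -0.044  0.005] z [ 0.005  0.002 -1.   ] F [ 0.9 -0.6 -0.1] q [ 11.  19. 101.   0.  59.  14.] op 58.8 0.0
[([0.7012, 0.3001, 0.0297], 0.64)]
```

View pics/up2.png

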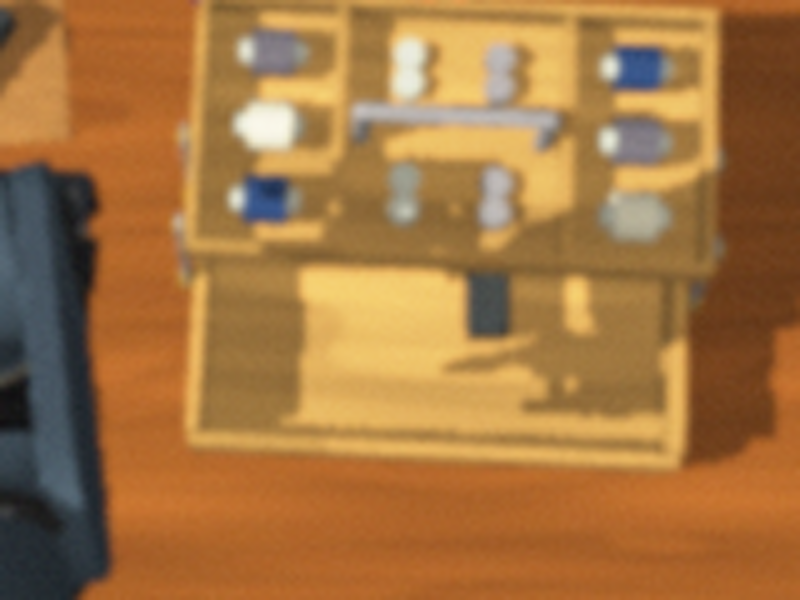

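The weight's front end shows as a dark patch at crop (468-509, 270-336), roughly full-image (308, 221).

```bash
python3 - <<'E'
from h import *
p=capture("top");im=p["color"].astype(int)
m=np.zeros(im.shape[:2],np.uint8); m[213:230,298:318]=(im[213:230,298:318,0]<75)
ys,xs=np.nonzero(m)
for r in range(213,230):
    c=xs[ys==r]
    if len(c): print(r,c.min(),c.max(),end=" | ")
r=cv2.minAreaRect(np.c_[xs,ys].astype(np.float32)); print(r)
g=im[:,:,0]
print(g[215:230,306:310].mean(1).round())
print(g[217:223,300:316].mean(0).round())
for u,v in((303.7,217),(311.8,217),(303.7,227),(311.8,227)):
  for z in(.036,.008): print(u,v,z,(box(w(p,u,v,z))*1e3).round(1))
E
```

```text
216 305 310 | 217 305 310 | 218 305 310 | 219 305 310 | 220 305 310 | 221 305 310 | 222 305 310 | 223 305 310 | 224 305 310 | 225 305 310 | ((307.5, 220.5), (9.0, 5.0), 90.0)
[ 84.  73.  72.  70.  73.  72.  71.  72.  72.  72.  71.  85. 142. 200.
 225.]
[240. 238. 215. 154.  94.  73.  72.  74.  72.  68.  65.  95. 139. 162.
 167. 168.]
303.7 217 0.036 [ 19. -22.  36.]
303.7 217 0.008 [ 24.1 -23.9   8. ]
311.8 217 0.036 [ 20.2 -50.7  36. ]
311.8 217 0.008 [ 25.3 -53.1   8. ]
303.7 227 0.036 [-16.8 -23.   36. ]
303.7 227 0.008 [-12.4 -24.9   8. ]
311.8 227 0.036 [-15.6 -51.5  36. ]
311.8 227 0.008 [-11.2 -54.    8. ]
```

```bash
python3 -m jog '0 0 0 0 0 0.174 60;0 0 0 0 0 0.174 60;0 0 0 0 0 0.174 60;0 0 0 0 0 0.174 60;0 0 0 0 0 0.174 60;0 0 0 0 0 0.174 60;0 0 0 0 0 0.174 60;0 0 0 0 0 0.174 60;0 0 0 0 0 0.174 60'
python3 -m jog '0 0 0 0 0.153 0 60;0 0 0 0 0.153 0 60;0 0 0 0 0.153 0 60;0 0 0 0 0.153 0 60;0 0 0 0 0 0 60'
cat >> h.py <<'E'
L=np.radians(35); zb=np.array([np.sin(L),0,-np.cos(L)]); yb=np.array([0,-1.,0]); xb=np.cross(yb,zb)
RG=BR@Ro.from_euler("z",1.5,degrees=True).as_matrix()@np.c_[xb,yb,zb]
G=wld([.018,-.037,.032])-.003*RG[:,2]   # TCP at grasp
E
python3 - <<'E'
from h import *
go(G-.15*RG[:,2],RG)
E
```

```text
time_s: 10.55
position: [0.4445, 0.1982, 0.2473]
tcp_rot: [[0.999, -0.047, 0.002], [-0.047, -0.999, 0.0], [0.002, -0.001, -1.0]]
force: [-0.4, 0.1, 0.3]
opening: 0.692
grasp_force: 0.0
time_s: 11.18
position: [0.445, 0.1913, 0.2468]
tcp_rot: [[0.857, -0.056, 0.513], [-0.037, -0.998, -0.047], [0.515, 0.021, -0.857]]
force: [-0.0, -1.2, -0.1]
opening: 0.69
grasp_force: 0.0
t 11.175 P [0.445  0.1913 0.2468] box [-72.6 233.2 246.8] y [-0.056 -0.998  0.021] z [ 0.513 -0.047 -0.857] F [-0.  -1.2 -0.1] q [ 17.  14. 120. -34.  20. 139.] op 60.1 0.0
shift [-44.1 270.5  84.7]
turn [ 0.038  0.07  -0.019]
```

```bash
python3 -m jog '0 45 0 0 0 0 60;0 45 0 0 0 0 60;0 45 0 0 0 0 60;0 45 0 0 0 0 60;0 45 0 0 0 0 60;0 45 0 0 0 0 60;-22 0 0 0.038 0.07 -0.019 60;-22 0 0 0 0 0 60;0 0 0 0 0 0 60'
python3 - <<'E'
from h import *
go(G-.1*RG[:,2],RG)
E
```

```text
time_s: 12.3
position: [0.4083, 0.0021, 0.2317]
tcp_rot: [[0.856, -0.036, 0.515], [-0.033, -0.999, -0.014], [0.516, -0.005, -0.857]]
force: [0.0, 0.3, 0.8]
opening: 0.69
grasp_force: 0.0
t 12.3 P [0.4083 0.0021 0.2317] box [-100.8   42.5  231.7] y [-0.036 -0.999 -0.005] z [ 0.515 -0.014 -0.857] F [0.  0.3 0.8] q [-24.   9. 134.  54.  14.  18.] op 60.0 0.0
shift [ -8.7  82.3 128.8]
turn [ 0.004  0.069 -0.017]
```

```bash
python3 -m jog '0 30 10 0 0 0 60;0 30 10 0 0 0 60;0 22 10 0 0 0 60;0 0 0 0 0 0 60'
python3 - <<'E'
from h import *
go(G-.05*RG[:,2],RG)
E
```

```text
time_s: 12.8
position: [0.423, -0.0824, 0.2062]
tcp_rot: [[0.855, -0.036, 0.517], [-0.032, -0.999, -0.016], [0.518, -0.002, -0.856]]
force: [0.7, 0.6, 0.6]
opening: 0.692
grasp_force: 0.0
t 12.8 P [ 0.423  -0.0824  0.2062] box [-82.2 -41.2 206.2] y [-0.036 -0.999 -0.002] z [ 0.517 -0.016 -0.856] F [0.7 0.6 0.6] q [-38.  15. 133.  72.  19. -13.] op 60.2 0.0
shift [ -7.9  -2.4 148. ]
turn [ 0.007  0.067 -0.015]
```

```bash
python3 -m jog '-4 0 25 0 0 0 60;-4 -1 25 0 0 0 60;0 -1 25 0 0.035 0 60;0 0 0 0 0.035 0 60;0 0 0 0 0 0 60'
python3 - <<'E'
from h import *
go(G,RG)
E
```

```text
time_s: 13.42
position: [0.449, -0.0756, 0.1467]
tcp_rot: [[0.822, -0.028, 0.569], [-0.03, -1.0, -0.006], [0.569, -0.012, -0.822]]
force: [0.1, 0.2, 0.2]
opening: 0.688
grasp_force: 0.0
t 13.425 P [ 0.449  -0.0756  0.1467] box [-56.6 -33.2 146.7] y [-0.028 -1.    -0.012] z [ 0.569 -0.006 -0.822] F [0.1 0.2 0.2] q [-36.  29. 136. 126.  24. -68.] op 59.9 0.0
shift [ -4.    6.5 133.7]
turn [-0.005  0.005 -0.014]
```

```bash
python3 -m jog '-2 3 22 0 0 0 60;-2 3 22 0 0 0 60;0 0 20 0 0 0 60;0 0 0 0 0 0 60'
python3 - <<'E'
from h import *
go(G,RG)
E
```

```text
time_s: 13.92
position: [0.483, -0.0825, 0.0918]
tcp_rot: [[0.821, -0.027, 0.57], [-0.029, -1.0, -0.007], [0.57, -0.011, -0.821]]
force: [-0.3, -0.6, 1.1]
opening: 0.686
grasp_force: 0.0
t 13.925 P [ 0.483  -0.0825  0.0918] box [-22.3 -38.6  91.8] y [-0.027 -1.    -0.011] z [ 0.57  -0.007 -0.821] F [-0.3 -0.6  1.1] q [-34.  40. 133. 140.  29. -80.] op 59.7 0.0
shift [-1.  -0.2 69.1]
turn [-0.004  0.004 -0.013]
```

```bash
python3 -m jog '0 0 22 0 0 0 60;0 0 20 0 0 0 60;0 0 14 0 0 0 60;0 0 8 0 0 0 60;0 0 3 0 0 0 60;0 0 0 0 0 0 60'
python3 - <<'E'
from h import *
go(G,RG)
E
```

```text
time_s: 14.68
position: [0.5196, -0.0832, 0.0369]
tcp_rot: [[0.822, -0.029, 0.569], [-0.03, -1.0, -0.008], [0.569, -0.011, -0.822]]
force: [-0.4, 0.7, 0.9]
opening: 0.689
grasp_force: 0.0
t 14.675 P [ 0.5196 -0.0832  0.0369] box [ 14.3 -37.6  36.9] y [-0.029 -1.    -0.011] z [ 0.569 -0.008 -0.822] F [-0.4  0.7  0.9] q [-30.  48. 128. 147.  31. -85.] op 60.0 0.0
shift [ 0.2 -0.5  3.1]
turn [-0.003  0.005 -0.014]
```

```bash
python3 -m jog '0 0 2.5 0 0 0 60;0 0 0 0 0 0 45;0 0 0 0 0 0 20;0 0 0 0 0 0 20;0 0 0 0 0 0 20;0 0 0 0 0 0 20'
python3 - <<'E'
from h import *
st()
E
```

```text
time_s: 15.42
position: [0.5211, -0.083, 0.0347]
tcp_rot: [[0.822, -0.028, 0.569], [-0.029, -1.0, -0.007], [0.569, -0.011, -0.822]]
force: [0.1, 2.1, 1.5]
opening: 0.346
grasp_force: 29.7
t 15.425 P [ 0.5211 -0.083   0.0347] box [ 15.8 -37.3  34.7] y [-0.028 -1.    -0.011] z [ 0.569 -0.007 -0.822] F [0.1 2.1 1.5] q [-30.  48. 128. 147.  31. -85.] op 30.1 29.748706034071688
```

```bash
python3 -m jog '2.9 0 -4.1 0 0 0 20;2.8 0 -4.1 0 0 0 20;2.8 0 -4.1 0 0 0 20;0 0 0 0 0 0 20'
python3 - <<'E'
from h import *
st()
E
python3 -m jog '-11 0 -7.6 0 0 0 20;-11 0 -7.6 0 0 0 20;-11 0 -7.6 0 0 0 20;0 0 -10 0 0 0 20;0 0 -15 0 0 0 20;0 0 -15 0 0 0 20;0 0 0 0 0 0 20'
python3 - <<'E'
from h import *
st()
E
```

```text
time_s: 15.92
position: [0.5212, -0.0836, 0.05]
tcp_rot: [[0.822, -0.029, 0.569], [-0.03, -1.0, -0.008], [0.569, -0.01, -0.822]]
force: [0.1, -0.9, -4.9]
opening: 0.34
grasp_force: 29.7
t 15.925 P [ 0.5212 -0.0836  0.05  ] box [ 15.9 -37.9  50. ] y [-0.029 -1.    -0.01 ] z [ 0.569 -0.008 -0.822] F [ 0.1 -0.9 -4.9] q [-30.  46. 128. 145.  29. -82.] op 29.6 29.739169953384135
time_s: 16.8
position: [0.4578, -0.082, 0.0839]
tcp_rot: [[0.821, -0.029, 0.57], [-0.03, -1.0, -0.009], [0.57, -0.01, -0.822]]
force: [0.6, -0.9, -5.3]
opening: 0.343
grasp_force: 29.7
t 16.8 P [ 0.4578 -0.082   0.0839] box [-47.4 -39.2  83.9] y [-0.029 -1.    -0.01 ] z [ 0.57  -0.009 -0.822] F [ 0.6 -0.9 -5.3] q [-36.  42. 137. 144.  34. -88.] op 29.9 29.738570241534035
```

```bash
python3 -m jog '4.6 0 -12 0 0 0 20;4.6 0 -12 0 0 0 20;0 -25 0 0 0 0 20;0 -30 0 0 0 0 20;0 -30 0 0 0 0 20;0 -30 0 0 0 0 20;0 0 0 0 0 0 20'
python3 - <<'E'
from h import *
st()
E
```

```text
time_s: 17.68
position: [0.455, 0.0353, 0.1088]
tcp_rot: [[0.822, -0.024, 0.569], [-0.026, -1.0, -0.005], [0.569, -0.011, -0.822]]
force: [-0.9, -0.2, -5.3]
opening: 0.344
grasp_force: 29.7
t 17.675 P [0.455  0.0353 0.1088] box [-55.6  77.9 108.8] y [-0.024 -1.    -0.011] z [ 0.569 -0.005 -0.822] F [-0.9 -0.2 -5.3] q [-15.  37. 138. 164.  30. -87.] op 30.0 29.738729090604465
```

```bash
python3 -m jog '0 -35 0 0 0 0 20;0 -35 0 0 0 0 20;0 -35 0 0 0 0 20;0 -35 0 0 0 0 20;0 -35 0 0 0 0 20;0 0 0 0 0 0 20'
cat >> h.py <<'E'
T=np.array([.452,.288])
def wt():
    # weight centre relative to TCP in tool frame, fixed at grasp time
    P,R=st(); s=1; c=P+R@RW; 
    print("weight centre",c.round(4),"shift to tray, world mm",((T-c[:2])*1e3).round(1),"tool:",(R.T@np.r_[T-c[:2],0]*1e3).round(1)); return P,R
# at grasp TCP box (15.8,-37.3,34.7), weight centre box ~ (32,-37,22)
RW=RG.T@(BR@np.array([.0162,0,-.0127]))
E
python3 -c "from h import *;wt()"
```

```text
time_s: 18.42
position: [0.4614, 0.2096, 0.1109]
tcp_rot: [[0.821, -0.026, 0.571], [-0.028, -1.0, -0.006], [0.571, -0.012, -0.821]]
force: [-0.2, -0.6, -4.4]
opening: 0.347
grasp_force: 29.8
t 18.425 P [0.4614 0.2096 0.1109] box [-57.1 252.3 110.9] y [-0.026 -1.    -0.012] z [ 0.571 -0.006 -0.821] F [-0.2 -0.6 -4.4] q [  18.   36.  127.  213.   19. -105.] op 30.2 29.768151256721467
weight centre [0.4775 0.2089 0.0982] shift to tray, world mm [-25.5  79.1] tool: [-23.1 -78.4 -15. ]
```

```bash
python3 -m jog '0 0 0 0.06 0 -0.086 20;0 0 0 0.06 0 -0.086 20;0 0 0 0.06 0 -0.086 20;0 0 0 0.06 0 -0.086 20;0 0 0 0.06 0 -0.086 20;0 0 0 0 0 0 20'
python3 -c "from h import *;wt()"
```

```text
time_s: 19.18
position: [0.4615, 0.2055, 0.1104]
tcp_rot: [[0.727, 0.467, 0.503], [0.377, -0.884, 0.276], [0.574, -0.011, -0.819]]
force: [0.1, -0.4, -4.5]
opening: 0.345
grasp_force: 29.8
t 19.175 P [0.4615 0.2055 0.1104] box [-56.8 248.2 110.4] y [ 0.467 -0.884 -0.011] z [ 0.503  0.276 -0.819] F [ 0.1 -0.4 -4.5] q [  3.  36. 131. 141.  24. -74.] op 30.0 29.767215948086232
weight centre [0.476  0.2128 0.0977] shift to tray, world mm [-24.   75.2] tool: [ 10.9 -77.7   8.7]
```

```bash
python3 -m jog '4 -26 3 0 0 0 20;4 -26 3 0 0 0 20;3 -26 3 0 0 0 20;-11.5 0 16.4 0 0 0 20;-11.5 0 16.4 0 0 0 20;0 0 0 0 0 0 20'
python3 - <<'E'
from h import *
wt()
p=capture("top");im=p["color"][:,:,::-1]
cv2.imwrite("pics/tr.png",cv2.resize(im[190:290,150:270],(720,600),interpolation=cv2.INTER_CUBIC))
E
```

```text
time_s: 19.92
position: [0.4354, 0.283, 0.0688]
tcp_rot: [[0.728, 0.47, 0.5], [0.38, -0.883, 0.277], [0.571, -0.012, -0.821]]
force: [0.3, 0.9, -4.8]
opening: 0.344
grasp_force: 29.8
t 19.925 P [0.4354 0.283  0.0688] box [-86.4 324.5  68.8] y [ 0.47  -0.883 -0.012] z [ 0.5    0.277 -0.821] F [ 0.3  0.9 -4.8] q [ 17.  43. 129. 165.  27. -85.] op 29.9 29.768391832185443
weight centre [0.4498 0.2904 0.0561] shift to tray, world mm [ 2.2 -2.4] tool: [0.7 3.1 0.4]
```

View pics/tr.png

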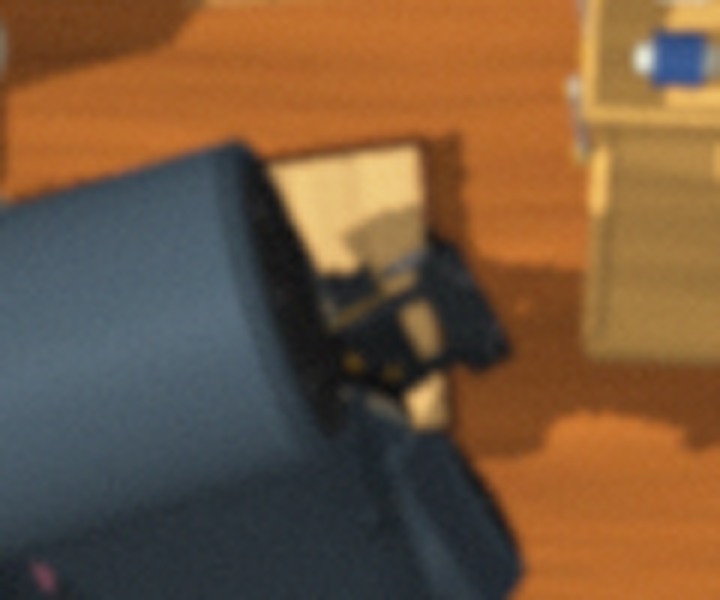

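```bash
python3 -m jog '-5.7 1.5 8.2 0 0 0 20;-5.7 1.5 8.2 0 0 0 20;-4 0 5.7 0 0 0 20;-2.3 0 3.3 0 0 0 20;0 0 0 0 0 0 20'; python3 -m jog '-1.1 0 1.6 0 0 0 20;-1.1 0 1.6 0 0 0 20;0 0 0 0 0 0 20'
python3 -c "from h import *;wt()"
```

```text
time_s: 20.6
position: [0.4375, 0.2812, 0.0389]
tcp_rot: [[0.725, 0.471, 0.502], [0.381, -0.882, 0.278], [0.573, -0.011, -0.819]]
force: [0.3, -1.5, -4.7]
opening: 0.338
grasp_force: 29.8
time_s: 20.98
position: [0.4376, 0.2813, 0.0354]
tcp_rot: [[0.725, 0.471, 0.502], [0.381, -0.882, 0.278], [0.574, -0.011, -0.819]]
force: [0.3, 0.2, -5.7]
opening: 0.342
grasp_force: 29.8
t 20.975 P [0.4376 0.2813 0.0354] box [-84.1 322.9  35.4] y [ 0.471 -0.882 -0.011] z [ 0.502  0.278 -0.819] F [ 0.3  0.2 -5.7] q [ 16.  49. 129. 167.  33. -88.] op 29.8 29.76856064327876
weight centre [0.4521 0.2887 0.0227] shift to tray, world mm [-0.1 -0.7] tool: [-0.3  0.6 -0.2]
```

Expected contact at TCP z ≈ 0.0327; lower gently.

```bash
python3 -m jog '-0.9 0 1.2 0 0 0 20;0 0 0 0 0 0 20'; python3 -m jog '-0.6 0 0.8 0 0 0 20;0 0 0 0 0 0 20'; python3 -m jog '-0.6 0 0.8 0 0 0 20;0 0 0 0 0 0 20'
```

```text
time_s: 21.22
position: [0.4375, 0.2813, 0.0338]
tcp_rot: [[0.725, 0.471, 0.502], [0.381, -0.882, 0.278], [0.574, -0.011, -0.819]]
force: [1.0, -0.5, -5.1]
opening: 0.34
grasp_force: 29.8
time_s: 21.48
position: [0.4376, 0.2813, 0.0329]
tcp_rot: [[0.725, 0.471, 0.502], [0.381, -0.882, 0.278], [0.574, -0.011, -0.819]]
force: [-0.7, 1.2, -5.3]
opening: 0.346
grasp_force: 29.8
time_s: 21.72
position: [0.4376, 0.2813, 0.0327]
tcp_rot: [[0.724, 0.471, 0.503], [0.38, -0.882, 0.279], [0.575, -0.011, -0.818]]
force: [-3.0, -1.3, 3.9]
opening: 0.343
grasp_force: 29.8
```

```bash
python3 -m jog '-0.5 0 0.7 0 0 0 20;0 0 0 0 0 0 20'; python3 -m jog '0 0 0 0 0 0 32;0 0 0 0 0 0 36;0 0 0 0 0 0 44;0 0 0 0 0 0 50;0 0 0 0 0 0 50;0 0 -10 0 0 0 50;0 0 -20 0 0 0 50;0 0 -30 0 0 0 50;0 0 -30 0 0 0 50'
python3 -c "from h import *;st()"
```

```text
time_s: 21.98
position: [0.4376, 0.2813, 0.0326]
tcp_rot: [[0.723, 0.471, 0.505], [0.379, -0.882, 0.279], [0.577, -0.011, -0.817]]
force: [-3.1, -2.8, 9.5]
opening: 0.343
grasp_force: 29.8
time_s: 23.1
position: [0.3912, 0.2558, 0.1055]
tcp_rot: [[0.726, 0.471, 0.501], [0.381, -0.882, 0.278], [0.573, -0.011, -0.819]]
force: [0.3, -0.8, 0.0]
opening: 0.571
grasp_force: 0.0
t 23.1 P [0.3912 0.2558 0.1055] box [-129.4  295.2  105.5] y [ 0.471 -0.882 -0.011] z [ 0.501  0.278 -0.819] F [ 0.3 -0.8  0. ] q [ 14.  38. 137. 163.  30. -86.] op 49.7 0.0
```

```bash
python3 -m jog '23 0 -33 0 0 0 34;23 0 -33 0 0 0 34;23 0 -33 0 0 0 34;20 0 0 0 0 0 34;0 0 0 0 0 0 34'
python3 -c "from h import *;go([.45,.2,.27],BR@np.array([[0,1,0],[1,0,0],[0,0,-1.]]));go([.45,.2,.27],BR@np.array([[0,-1,0],[-1,0,0],[0,0,-1.]]))"
```

```text
time_s: 23.72
position: [0.4011, 0.2698, 0.1987]
tcp_rot: [[0.726, 0.487, 0.486], [0.38, -0.873, 0.307], [0.574, -0.038, -0.818]]
force: [0.1, 0.5, -0.5]
opening: 0.388
grasp_force: 0.0
t 23.725 P [0.4011 0.2698 0.1987] box [-120.1  309.6  198.7] y [ 0.487 -0.873 -0.038] z [ 0.486  0.307 -0.818] F [ 0.1  0.5 -0.5] q [ 15.  20. 130. 109.  11. -31.] op 33.7 0.0
shift [ 49.9  82.  -56. ]
turn [ 0.277 -0.577 -0.995]
t 23.725 P [0.4011 0.2698 0.1987] box [-120.1  309.6  198.7] y [ 0.487 -0.873 -0.038] z [ 0.486  0.307 -0.818] F [ 0.1  0.5 -0.5] q [ 15.  20. 130. 109.  11. -31.] op 33.7 0.0
shift [ 49.9  82.  -56. ]
turn [-0.666 -0.321  2.035]
```

```bash
python3 -m jog '17 0 -25 0 0 0 34;17 0 -25 0 0 0 34;0 0 0 0 -0.15 0 34;0 0 0 0 -0.15 0 34;0 0 0 0 -0.15 0 34;0 0 0 0 -0.15 0 34;0 0 0 0 0 0 34;0 0 0 0 0 0 34'
python3 -c "from h import *;go([.45,.0,.27],BR@np.array([[0,1,0],[1,0,0],[0,0,-1.]]))"
```

```text
time_s: 24.72
position: [0.3957, 0.2966, 0.2266]
tcp_rot: [[0.825, 0.534, 0.185], [0.485, -0.837, 0.253], [0.29, -0.119, -0.95]]
force: [0.2, -0.2, 0.2]
opening: 0.392
grasp_force: 0.0
t 24.725 P [0.3957 0.2966 0.2266] box [-126.7  336.2  226.6] y [ 0.534 -0.837 -0.119] z [ 0.185  0.253 -0.95 ] F [ 0.2 -0.2  0.2] q [ 18.  17. 114.  18.  36.  62.] op 34.1 0.0
shift [ -86.5  272.1 -106.2]
turn [ 0.033 -0.33  -0.966]
```

```bash
python3 -m jog '0 0 0 0.006 -0.055 -0.161 34;0 0 0 0.006 -0.055 -0.161 34;0 0 0 0.006 -0.055 -0.161 34;0 0 0 0.006 -0.055 -0.161 34;0 0 0 0.006 -0.055 -0.161 34;0 0 0 0.006 -0.055 -0.161 34;0 0 -30 0 0 0 34;0 0 0 0 0 0 34'
python3 -c "from h import *;go([.6091,-.0492,.26],BR@np.array([[0,1,0],[1,0,0],[0,0,-1.]]))"
```

```text
time_s: 25.72
position: [0.397, 0.2972, 0.2582]
tcp_rot: [[0.045, 0.999, 0.001], [0.999, -0.045, 0.004], [0.004, 0.001, -1.0]]
force: [-0.3, 0.4, 0.1]
opening: 0.391
grasp_force: 0.0
t 25.725 P [0.397  0.2972 0.2582] box [-125.4  336.9  258.2] y [ 0.999 -0.045  0.001] z [ 0.001  0.004 -1.   ] F [-0.3  0.4  0.1] q [24. 19. 99.  0. 61. 26.] op 34.0 0.0
shift [-336.6  227.4   -2.9]
turn [ 0.001 -0.004  0.001]
```

```bash
python3 -m jog '-42 28.4 -0.5 0 0 0 34;-42 28.4 -0.5 0 0 0 34;-42 28.4 -0.5 0 0 0 34;-42 28.4 -0.5 0 0 0 34;-42 28.4 -0.5 0 0 0 34;-42 28.4 -0.5 0 0 0 34;-42 28.4 0 0 0 0 34;-42 28.4 0 0 0 0 34;0 0 0 0 0 0 34'
python3 - <<'E'
from h import *
go([.6091,-.0492,.1987],BR@np.array([[0,1,0],[1,0,0],[0,0,-1.]]))
p=capture("top");im=p["color"][:,:,::-1]
cv2.imwrite("pics/placed.png",cv2.resize(im[150:290,160:360],(800,560),interpolation=cv2.INTER_CUBIC))
E
```

```text
time_s: 26.85
position: [0.6097, -0.0525, 0.2588]
tcp_rot: [[0.05, 0.999, 0.0], [0.999, -0.05, 0.002], [0.002, -0.0, -1.0]]
force: [-0.3, 1.4, -0.3]
opening: 0.39
grasp_force: 0.0
t 26.85 P [ 0.6097 -0.0525  0.2588] box [102.9  -2.8 258.8] y [ 0.999 -0.05  -0.   ] z [ 0.     0.002 -1.   ] F [-0.3  1.4 -0.3] q [-15.  28.  83.   0.  69. -13.] op 33.9 0.0
shift [ 3.1 -0.8 60.1]
turn [-0.    -0.002 -0.004]
```

View pics/placed.png

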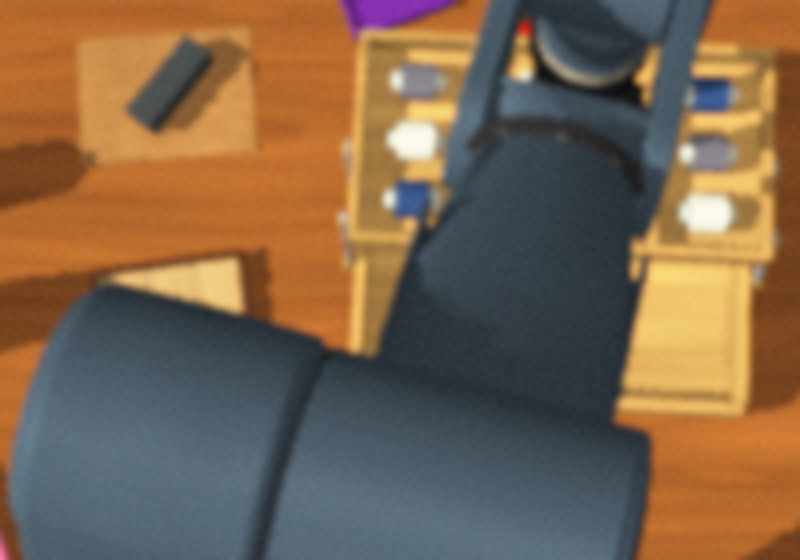

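```bash
python3 -m jog '3 -0.8 25 0 0 0 34;0 0 20 0 0 0 34;0 0 10 0 0 0 34;0 0 5 0 0 0 34;0 0 0 0 0 0 0;0 0 0 0 0 0 0;0 0 0 0 0 0 0;0 0 0 0 0 0 0'
python3 -c "from h import *;st()"
```

```text
time_s: 27.9
position: [0.6088, -0.0466, 0.2016]
tcp_rot: [[0.046, 0.999, 0.001], [0.999, -0.046, -0.0], [-0.0, 0.001, -1.0]]
force: [-0.9, 0.2, 2.1]
opening: 0.127
grasp_force: 30.0
t 27.9 P [ 0.6088 -0.0466  0.2016] box [101.8   3.  201.6] y [ 0.999 -0.046  0.001] z [ 0.001 -0.    -1.   ] F [-0.9  0.2  2.1] q [-15.  32.  87.  -0.  61. -12.] op 11.0 29.999323189258575
```

```bash
python3 -m jog '0 -8.4 -1.4 0 0 0 0;0 -8.5 -0.6 0 0 0 0;0 -8.5 0.2 0 0 0 0;0 -8.5 1 0 0 0 0;0 -8.3 1.8 0 0 0 0;0 -8.1 2.6 0 0 0 0;0 -7.8 3.4 0 0 0 0;0 -7.5 4.1 0 0 0 0'
python3 -c "from h import *;st()"
```

```text
time_s: 28.9
position: [0.5442, -0.0433, 0.191]
tcp_rot: [[0.047, 0.999, 0.005], [0.999, -0.047, -0.0], [-0.0, 0.005, -1.0]]
force: [1.5, 2.0, 3.0]
opening: 0.122
grasp_force: 30.0
t 28.9 P [ 0.5442 -0.0433  0.191 ] box [ 37.1   3.3 191. ] y [ 0.999 -0.047  0.005] z [ 0.005 -0.    -1.   ] F [1.5 2.  3. ] q [-16.  28.  97.   0.  55. -14.] op 10.6 29.999389350414276
```

```bash
python3 -m jog '0 -7.1 4.8 0 0 0 0;0 -6.6 5.4 0 0 0 0;0 -6 6 0 0 0 0;0 -5.4 6.6 0 0 0 0;0 -4.8 7.1 0 0 0 0;0 -4.1 7.5 0 0 0 0;0 0 0 0 0 0 0'
python3 -c "from h import *;st()"
```

```text
time_s: 29.78
position: [0.5081, -0.0415, 0.1508]
tcp_rot: [[0.047, 0.999, -0.002], [0.999, -0.047, 0.001], [0.001, -0.002, -1.0]]
force: [2.1, 4.4, -4.6]
opening: 0.125
grasp_force: 30.0
t 29.775 P [ 0.5081 -0.0415  0.1508] box [  0.9   3.5 150.8] y [ 0.999 -0.047 -0.002] z [-0.002  0.001 -1.   ] F [ 2.1  4.4 -4.6] q [-17.  30. 104.   0.  47. -15.] op 10.9 29.99763250350952
```

```bash
python3 -m jog '0 -1.7 3.9 0 0 0 0;0 -1.6 3.9 0 0 0 0;0 -1 3 0 0 0 0;0 -0.8 2.4 0 0 0 0;0 -0.4 1.2 0 0 0 0;0 0 0 0 0 0 0'
python3 -c "from h import *;st()"
```

```text
time_s: 30.52
position: [0.5033, -0.0413, 0.1373]
tcp_rot: [[0.047, 0.999, -0.0], [0.999, -0.047, 0.001], [0.001, -0.0, -1.0]]
force: [2.2, 5.2, -1.0]
opening: 0.126
grasp_force: 30.0
t 30.525 P [ 0.5033 -0.0413  0.1373] box [ -3.9   3.5 137.3] y [ 0.999 -0.047 -0.   ] z [-0.     0.001 -1.   ] F [ 2.2  5.2 -1. ] q [-17.  31. 105.   0.  45. -15.] op 10.9 29.99863475561142
```

```bash
python3 -m jog '0 -0.2 1 0 0 0 0;0 -0.2 1 0 0 0 0;0 0 0 0 0 0 0'; python3 -m jog '0 0 1 0 0 0 0;0 0 1 0 0 0 0;0 0 0 0 0 0 0'
python3 -c "from h import *;st()"
```

```text
time_s: 30.9
position: [0.5032, -0.0413, 0.1367]
tcp_rot: [[0.046, 0.999, 0.001], [0.999, -0.046, 0.0], [0.0, 0.001, -1.0]]
force: [0.5, 5.4, 9.4]
opening: 0.128
grasp_force: 30.0
time_s: 31.28
position: [0.5032, -0.0413, 0.1364]
tcp_rot: [[0.046, 0.999, 0.002], [0.999, -0.046, -0.0], [-0.0, 0.002, -1.0]]
force: [-2.9, 6.8, 23.4]
opening: 0.124
grasp_force: 30.0
t 31.275 P [ 0.5032 -0.0413  0.1364] box [ -3.9   3.5 136.4] y [ 0.999 -0.046  0.002] z [ 0.002 -0.    -1.   ] F [-2.9  6.8 23.4] q [-17.  31. 105.   0.  44. -15.] op 10.8 30.003588795661926
```

It is on its stop. Relax, release, move up and away to the side opposite the weight tray, and look.

```bash
python3 -m jog '0 0 -3 0 0 0 0;0 0 0 0 0 0 34;0 0 0 0 0 0 34;0 0 0 0 0 0 34;0 0 -20 0 0 0 34;0 0 -45 0 0 0 34;0 0 -45 0 0 0 34;-50 0 0 0 0 0 34;-50 0 0 0 0 0 34;-50 0 0 0 0 0 34;-50 0 0 0 0 0 34;0 0 0 0 0 0 34'
python3 - <<'E'
from h import *
st()
p=capture("top");im=p["color"][:,:,::-1]
cv2.imwrite("pics/end.png",cv2.resize(im[130:290,150:363],(798,600),interpolation=cv2.INTER_CUBIC))
for n in("tray_handle","tray_edge","twin_weight"):print(n,[(np.round(d["at"],3).tolist(),round(d["conf"],2)) for d in place_of("top",n)])
p=capture("scene");im=p["color"][:,:,::-1]
cv2.imwrite("pics/end2.png",cv2.resize(im[130:340,150:430],(800,600),interpolation=cv2.INTER_CUBIC))
for n in("tray_handle","tray_edge","twin_weight","shears"):print(n,[(np.round(d["at"],3).tolist(),round(d["conf"],2)) for d in place_of("scene",n)])
E
```

```text
time_s: 32.78
position: [0.4937, -0.2455, 0.2469]
tcp_rot: [[0.051, 0.999, 0.001], [0.999, -0.051, -0.002], [-0.002, 0.001, -1.0]]
force: [-0.3, 0.1, -0.5]
opening: 0.391
grasp_force: 0.0
t 32.775 P [ 0.4937 -0.2455  0.2469] box [  -4.1 -200.9  246.9] y [ 0.999 -0.051  0.001] z [ 0.001 -0.002 -1.   ] F [-0.3  0.1 -0.5] q [-38.  24.  93.  -0.  63. -35.] op 34.0 0.0
tray_handle [([0.504, -0.044, 0.128], 0.61), ([0.455, 0.286, -0.002], 0.46)]
tray_edge []
twin_weight [([0.702, 0.3, 0.003], 0.53)]
tray_handle []
tray_edge [([0.417, -0.039, 0.063], 0.77)]
twin_weight [([0.705, 0.301, -0.005], 0.74)]
shears [([0.732, -0.057, -0.002], 0.96)]
```

View pics/end2.png

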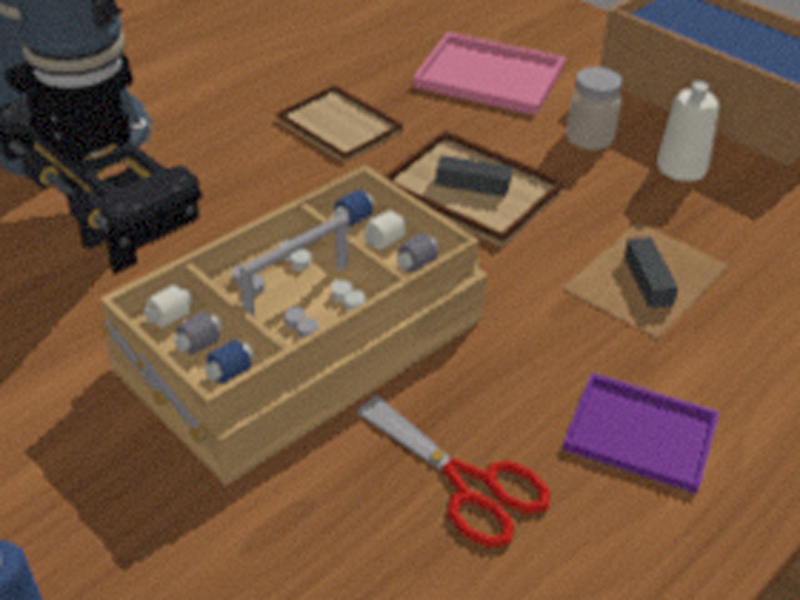

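View pics/end.png

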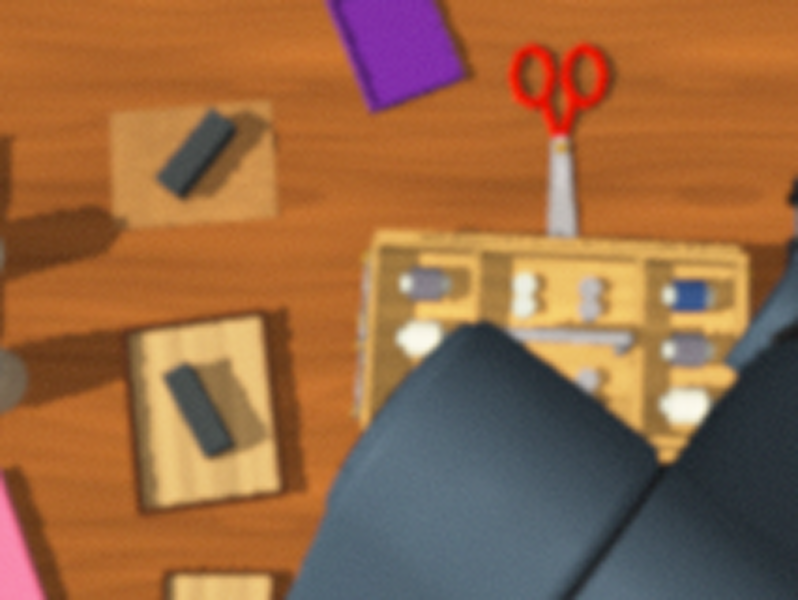

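The weight lies flat in the middle of the wooden tray (top crop 200,410). The box's tray is down, and the twin weight (200,155) and the other things in view are undisturbed.

```bash
python3 -c "from rig import *;print(hand_in())"
```

```text
the job is handed in; nothing more can be done
None
```

The hidden weight now lies flat in the larger wooden weight tray, the sewing box's tray is fully down again without slamming, nothing else was seen to move, and the job was handed in at about 33 s.

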